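# Swing up the stencil frame of the solder-paste printer

## Robot

A 6-joint arm with a two-finger parallel gripper is mounted at the origin on the work surface. World frame = base frame: x ahead of the robot, y to its left, z up, the work surface at z = 0. Lengths are in mm, angles in rad, forces in N, time in s.
With the tool pointing down it reaches from about 200 to 875 mm from the base axis. Payload 3.4 kg.
Tool frame: the origin (TCP) lies at the very end of the fingers, on their centre line; the grasp point (between the pads) lies 19 mm behind it; z points along the fingers, y is the line along which they close (so a half turn about z gives the same grasp; the last joint's range is limited). The gripper opens to 94 mm and grips with 3 to 60 N. Pads are 16 mm wide; open, the fingers measure 119 mm over their backs; the gripper's body (75 mm by 177 mm) begins 78 mm behind the grasp point.
Start: joints at [1.217, 0.276, 1.505, -0, 1.361, -0.121], TCP at [132.67, 559.521, 205.493] pointing down, gripper open.
Joint ranges: [-2.89, 2.89], [-0.75, 2.08], [0.22, 2.7], [-1.18, 4.32], [0.11, 2.71], [-2.7, 2.7]. Speed limits (rad/s): [2.57, 2.57, 3.14, 3.14, 3.14, 3.14].

## Interface

Orientations are given as a 3x3 rotation matrix whose columns are the frame's x, y, z axes.
In Python, from rig import get_state, camera, camera_model, finish_job, trace, tip_of gives the robot as it stands. The module is installed in compiled form; this text tells all that it offers.
- The arm moves only by the tool move_arm, never from a script. Its argument "rows" is a list of rows, each a list of 6 numbers: the shift along the tool's x, y, z in units of 0.3 m (1.0 is 0.3 m), then the turn, a rotation vector about the tool's x, y, z in units of pi/4 rad (1.0 is pi/4 rad). A call has 1 to 5 rows; each row is the pose to reach, as a shift and turn from the pose commanded when the call began, along the tool's axes at that moment; what a row does not reach only later rows make up. A row lasts 1/10 s, in which the tool goes at most 50 mm and 8.59 degrees, less where a joint would pass 70% of its speed; a pose out of reach is approached as far as the arm can. A call with a number of a shift or a turn outside -1 to 1 is refused whole. A call with a gripper value outside its range is refused whole. "fingers" is the opening, from -1 (shut) to 1 (fully open), so that 0 is half open, set as the call begins (left out, the last holds). The fingers move at their own pace and stop on an object; "force" is the grip in N (left out, the last holds). Time passes only in rows, so rows that repeat a pose let the fingers close. It gives the time, the measured TCP pose, the force, the opening and the grip force at its end, in the units of the state.
- get_state(): the state, without advancing time (a new reading comes with each control period).
- camera(name): name is "scene" or "top" or "wrist"; returns the picture (400x640x3 uint8, blue, green, red); there is no depth.
- camera_model(name): a dict with "camera_matrix" (3x3 intrinsics, pixels), "eye" and "rotation" of the camera in the world. Camera axes: x right, y up, looking along -z (the intrinsics and any distortion apply to the point x, -y, -z); pixel columns grow to the right and rows downward; lengths in mm; the calibration is good to about 2 mm. A picture is of the moment at which its call begins: read the wrist's pose just before it. camera_model takes no time and is no camera call; for the wrist camera it gives the pose at the moment of the call.
- finish_job(): hands the job in; it is judged then, once.
Trained networks look in the newest picture that a camera, given by its name, has taken for a name from the list of things; names that differ only in an ending like _2 or _b are one class to them, and where a whole thing is asked for, a point or a joint stands for the part that bears it (a point fixed in the world has none). Each returns a list of dicts, best first, with "score" (0 to 1); they miss things now and then, are a little off and sometimes report something else, mostly with a low value. They report only what shows in the picture. A call takes as long as a camera call.
- trace(camera, query): "pixels" (400x640 bool, what is visible of it) and "pixel" ([row, column] in pixels, amid what is visible of it).
- tip_of(camera, query): "pixel" ([row, column] in pixels: a listed point, or the origin of a listed thing).
The state is a dict: "time": time; "q": joint angles; "joint_vel": joint speeds; "joint_torque": joint torques, N m; "eef_pos": TCP position; "tool_rot": TCP orientation; "contact_force": force on the tool from outside, world axes, zero at the start; "ft_torque": the same for the moment, N m; "width": finger opening in mm; "finger_force": force on a finger pad.
Only numpy, scipy, OpenCV 4.12 (cv2) and the standard library are available. Lean on these libraries where they do the work, as an engineer would, in place of code of your own. Each camera call takes 0.05 s, during which the arm holds its last target. There are 200 camera calls.

## Task

The board in the stencil printer has just been printed: push the hinged stencil frame up with the fingertips, from underneath at its yellow front lip, over its balance point, until it tips back onto its rest and stays raised on its own, then move clear. Swing it up smoothly without throwing or forcing it, push only on the lip and the aluminium frame without pinching the lip, do not touch the thin stencil sheet, the counterweights or the printed board, and leave the other things on the bench where they are.

Things in the scene. Friction and masses are not known exactly. Their poses are not given: they have to be found in the camera images.
- printer: Hand stencil printer fixed on the bench: blue base plate (top 30 mm above the bench, x -90 to +250 mm, y -135 to +135 mm) with a small table for the board and two hinge pillars 108 mm high; grey aluminium stencil frame hinged on top. Origin on the bench; x points from the front lip to the hinge, away from the operator, y along the hinge axis, z up.
- hinge (a point): Middle of the frame's level hinge axis, which lies along the printer's y; fixed, at printer x = +130 mm, y = 0, 90 mm above the bench. The frame is 220 x 220 mm, of aluminium tube 25 mm wide and 20 mm high; level, it reaches from 20 to 240 mm in front of the hinge axis and from 10 mm below to 10 mm above it.
- frame (a joint): Frame angle (rad): 0 level over the board (start), grows as its front swings up and back, 1.25 tipped back on rubber buffers. Counterweighted: below its balance point (between 0.5 and 0.8, it varies) it falls back to 0, beyond it swings on to 1.25 by itself and stays. The hinge is damped (0.35 N m s/rad): it moves slowly by itself; lifting takes 2 to 5 N at the lip.
- lip (a point): Middle of the underside of the yellow front lip, moving and turning with the frame. The lip is a 3 mm plate 150 mm wide, 42 mm long, bent up 45 degrees: with the frame level it rises from the front tube's lower edge (240 mm in front of the hinge, 80 mm above the bench) to 270 mm in front, 109 mm up; this point is 255 mm in front, 93 mm up. Its underside faces down and forwards.
- lip_top: Yellow rubber facing 142 x 32 mm on the upper face of the lip (origin at its middle). Touched only by a hand that pinches the lip or presses it down.
- stencil: Thin steel sheet 172 x 172 mm with apertures, stretched in the frame's opening, level with the underside of the tubes (origin at its middle, 130 mm in front of the hinge axis, 10 mm below it when level). Delicate: not to be touched. The bare underside of the front tube before it is 24 mm wide.
- weights: Two dark steel cylinders 44 mm across, 42 mm long, on a cross rod held by two blue arms: 50 mm behind and 75 mm above the hinge axis when the frame is level. Part of the frame (origin on the hinge axis). Not to be touched.
- board: Freshly printed green circuit board 100 x 80 x 2 mm, loose on the levelling table between locating pins under the stencil, its underside 75 mm above the bench (origin at the middle of the underside). Not to be touched.
- squeegee: Squeegee lying on the bench, 150 mm long along its x, 50 mm wide, 24 mm high: aluminium holder, steel blade, wooden grip. Origin under the holder. Bystander.
- paste_jar: Closed white jar with blue lid, 64 mm across, 62 mm high, near the printer; origin under its centre. Bystander.
- cleaner: Amber bottle with black cap, 54 mm across, 125 mm high, near the printer; origin under its centre. Bystander.
- spool: Grey solder spool standing on its flange, 62 mm across, 50 mm high, near the printer; origin under its centre. Bystander.
- driver: Screwdriver with red handle, 180 mm long along its x, lying on the right of the bench. Bystander.
- flux_brush: Small brush with wooden handle, 150 mm long along its x, lying on the left of the bench. Bystander.

How it is judged (in metres and radians):
On the way, in this order (a step that is already met when the one before it is completed fails the run):
1. the fingers push the frame up off its level position (between 0.1 and 0.5 rad) (contact force between the fingers and frame above 0.3 N and value of joint frame between 0.1 and 0.5 rad), for 0.1 s.
2. the frame has gone over its balance point and lies back on its rest (above 1.15 rad) (value of joint frame above 1.15 rad), for 0.2 s.
At the end, for the whole second after the job is handed in: The stencil frame lies tipped back on its rest, still, at more than 1.15 rad (66 degrees) with nothing holding it; the board lies within 4 mm of where it was in its place, and the other things within 20 mm of where they stood (value of joint frame above 1.15 rad and velocity of joint frame between -0.05 and 0.05 rad/s and z of board in the frame of printer above 0.073 m and distance of board from where it was at the start of the episode below 0.004 m and distance of each of squeegee, paste_jar, cleaner, spool, driver, flux_brush from where it was at the start of the episode below 0.02 m); the robot touches nothing.
It fails at once if the robot touches the stencil sheet or the counterweights (more than 0.5 N) (contact force between any of the fingers, the arm and stencil above 0.5 N or contact force between any of the fingers, the arm and weights above 0.5 N).
It fails at once if the lip is pinched or pressed on its upper face (more than 0.5 N) (contact force between any of the fingers, the arm and lip_top above 0.5 N).
It fails at once if the printed board is touched by the robot, or moves more than 4 mm (contact force between any of the fingers, the arm and board above 0.3 N or distance of board from where it was at the start of the episode above 0.004 m).
It fails at once if the frame is forced (pushed with more than 30 N), thrown up or let fall (faster than 2.5 rad/s) (contact force between any of the fingers, the arm and frame above 30 N or velocity of joint frame above 2.5 rad/s or velocity of joint frame below -2.5 rad/s).
It fails at once if another thing on the bench is lifted, carried, knocked over or shifted by more than 20 mm (distance of any of squeegee, paste_jar, cleaner, spool, driver, flux_brush from where it was at the start of the episode above 0.02 m or angle between any of paste_jar, cleaner, spool's own z axis and vertical above 0.3 rad).
It also fails if it takes over 38 s, if anything falls off the work surface, if the arm or the gripper's body presses on something with over 40 N, if the wrist force passes 120 N, or if a joint passes its speed limit or range.

## Working session

There is one attempt and no reset: what is moved stays moved. The work goes in short steps, Python scripts to look and compute and a tool call to move; the robot and the scene stay as the last step left them, time stands still between calls to the robot, and variables do not carry over. Pictures are saved under pics/ and viewed, at most 10 in all, crops included, and the job is handed in when it is done.

Besides the shell and the picture viewer there is one more tool, called in YAML: its name, and indented under it one key for each argument. move_arm: Moves the arm, as the interface text tells. Shifts and turns lie within -1 to 1; 1 stands for 0.3 m of shift or pi/4 rad of turn. Its arguments: {"type":"object","properties":{"rows":{"type":"array"},"fingers":{"type":"number"},"force":{"type":"number"}},"required":["rows"]}

```bash
mkdir -p pics; cat > h.py <<'E'
import numpy as np, cv2
from rig import *
def ray(cam,px):
    m=camera_model(cam);K=np.array(m["camera_matrix"]);R=np.array(m["rotation"]);e=np.array(m["eye"],float)
    d=np.linalg.solve(K,[px[1],px[0],1.]);d=R@np.array([d[0],-d[1],-d[2]]);return e,d/np.linalg.norm(d)
def at_z(cam,px,z):
    e,d=ray(cam,px);return e+d*(z-e[2])/d[2]
def proj(cam,p):
    m=camera_model(cam);K=np.array(m["camera_matrix"]);R=np.array(m["rotation"])
    c=R.T@(np.array(p,float)-np.array(m["eye"]));u=K@np.array([c[0],-c[1],-c[2]]);return u[1]/u[2],u[0]/u[2]
E
python3 - <<'E'
from h import *
np.set_printoptions(precision=1,suppress=True)
ims=[]
for c in ["scene","top"]:
    im=camera(c);cv2.imwrite(f"pics/{c}0.png",im)
    print(c,camera_model(c))
    for n,z in [("printer",0),("hinge",90),("lip",93),("stencil",80),("board",75),("weights",90),("squeegee",0),("paste_jar",0),("cleaner",0),("spool",0),("driver",0),("flux_brush",0)]:
        for r in tip_of(c,n)[:1]: print(n,round(r["score"],2),np.array(r["pixel"]),at_z(c,r["pixel"],z))
print(get_state())
E
```

```text
scene {'camera_matrix': array([[463.1,   0. , 315.6],
       [  0. , 463.1, 200.4],
       [  0. ,   0. ,   1. ]]), 'eye': array([1078.6, -786.4, 1202.5]), 'rotation': array([[ 0.9, -0.4,  0.3],
       [ 0.5,  0.7, -0.5],
       [-0. ,  0.6,  0.8]])}
printer 0.57 [204.3 297.9] [519.5 -14.4   0. ]
hinge 0.73 [218.  274.3] [ 528.2 -151.9   90. ]
lip 0.72 [165.2 315.9] [526.3  93.3  93. ]
stencil 0.85 [189.8 302. ] [536.5  -9.7  80. ]
weights 0.91 [219.  275.9] [ 534.4 -152.6   90. ]
squeegee 0.94 [122.6 381. ] [581.2 483.2   0. ]
paste_jar 0.76 [216.6 359.7] [719.5  43.5   0. ]
cleaner 0.94 [252.6 340.6] [ 732.8 -107.3    0. ]
spool 0.68 [268.4 228.3] [ 470.3 -325.5    0. ]
driver 0.86 [331.1 163.3] [ 437.9 -572.5    0. ]
flux_brush 0.65 [160.2 314.1] [461.8 184.7   0. ]
top {'camera_matrix': array([[385.7,   0. , 319.2],
       [  0. , 385.7, 198.6],
       [  0. ,   0. ,   1. ]]), 'eye': array([ 494.2,    0.9, 1381.7]), 'rotation': array([[-0. ,  1. , -0.1],
       [-1. , -0. ,  0. ],
       [-0. ,  0.1,  1. ]])}
printer 0.76 [213.5 322.3] [527.4  -9.5   0. ]
hinge 0.57 [210.9 360.7]
[... 204 characters left out ...]
   0. ]
paste_jar 0.73 [161.5 310.4] [715.6  30.9   0. ]
cleaner 0.5 [158.3 346.8] [ 725.5 -100.7    0. ]
spool 0.54 [230.9 408.2] [ 461.2 -315.2    0. ]
driver 0.7 [234.1 480.1] [ 446.5 -571.3    0. ]
flux_brush 0.55 [248.9 158.4] [409.1 575.8   0. ]
{'time': 1.3, 'q': array([ 1.2,  0.3,  1.5, -0. ,  1.4, -0.1]), 'joint_vel': array([ 0., -0., -0., -0., -0., -0.]), 'joint_torque': array([  0. , -40.4, -23.8,   0.1,   0. ,   0. ]), 'eef_pos': array([132.7, 559.5, 205.5]), 'tool_rot': array([[-1. ,  0.2,  0. ],
       [ 0.2,  1. ,  0. ],
       [-0. ,  0. , -1. ]]), 'contact_force': array([-0.4,  0.6, -0.6]), 'ft_torque': array([-0., -0.,  0.]), 'finger_force': 0.0, 'width': 94.00683723761114}
```

```bash
ls pics
```

```text
scene0.png
top0.png
```

View pics/top0.png

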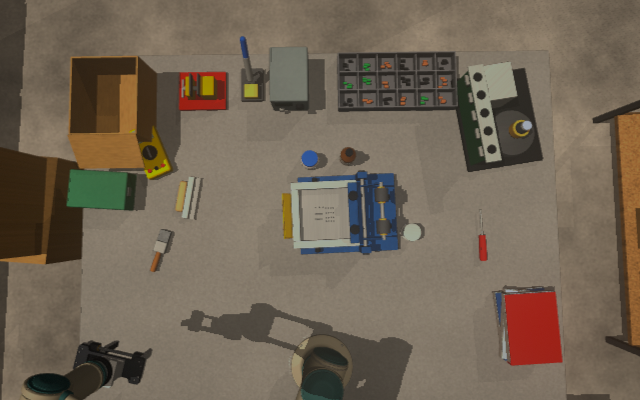

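View pics/scene0.png

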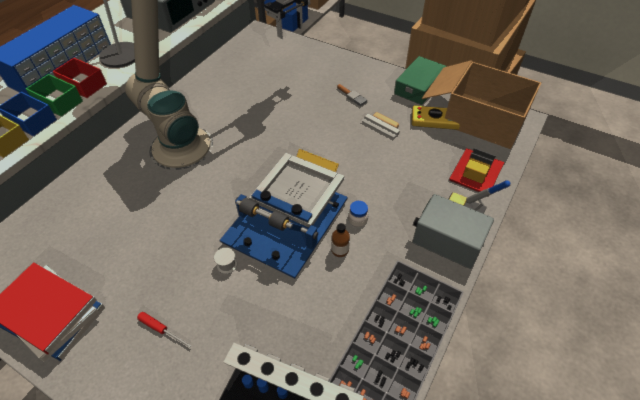

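The top picture shows the printer with its yellow lip on the left (col 288, row 216) and its hinge on the right (col 361). The lip therefore faces world +y. In the scene picture the jar and bottle stand on the far side, at about (357,212) and (341,240), and the squeegee lies at (381,123), clear of the approach. Next I fit the printer pose and check which wrist branch can be reached.

```bash
cat > fit.py <<'E'
from h import *
from scipy.optimize import least_squares
from scipy.spatial.transform import Rotation as Ro
np.set_printoptions(precision=3,suppress=True)
P={"printer":(0,0,0),"hinge":(130,0,90),"lip":(-125,0,93),"stencil":(0,0,80),"weights":(130,0,90)}
def w(v,p): 
    c,s=np.cos(v[2]),np.sin(v[2]);return np.array([v[0]+c*p[0]-s*p[1],v[1]+s*p[0]+c*p[1],p[2]])
obs=[]
for c in ["scene","top"]:
    camera(c)
    for n in P:
        for r in tip_of(c,n)[:1]: obs.append((c,P[n],r["pixel"]))
    m=trace(c,"lip")
    if m:
        q=m[0]["pixels"].astype(np.uint8);print(c,"lip mask",m[0]["score"],q.sum(),cv2.minAreaRect(np.argwhere(q)[:,::-1].astype(np.float32)))
        cm={"scene":0,"top":0}
f=lambda v:np.concatenate([np.array(proj(c,w(v,p)))-px for c,p,px in obs])
s=least_squares(f,[527,-10,-1.57],loss="soft_l1",x_scale=[10,10,.1]);v=s.x
print("pose",v,"res",f(v).reshape(-1,2).round(1).tolist())
print("lip",w(v,(-125,0,93)),"hinge",w(v,(130,0,90)))
for c in ["top","scene"]:
    im=camera(c)
    for loop in [[(-140,-75,109),(-140,75,109),(-110,75,80),(-110,-75,80)],[(-110,-110,100),(-110,110,100),(110,110,100),(110,-110,100)],[(-90,-135,30),(-90,135,30),(250,135,30),(250,-135,30)]]:
        pts=np.array([proj(c,w(v,p))[::-1] for p in loop]);cv2.polylines(im,[np.round(pts*16).astype(int)],True,(0,255,0),1,cv2.LINE_AA,4)
    r,cc=map(int,proj(c,w(v,(0,0,50))));cv2.imwrite(f"pics/fit_{c}.png",cv2.resize(im[r-90:r+90,cc-110:cc+110],None,fx=3,fy=3,interpolation=cv2.INTER_CUBIC))
R0=np.array(get_state()["tool_rot"]);print(R0,get_state()["q"])
d=np.array([np.cos(v[2]),np.sin(v[2]),0]);e=np.array([-d[1],d[0],0]);t=np.radians(15)
z=d*np.cos(t)-np.array([0,0,np.sin(t)])
for sg in (1,-1):
    y=e*sg;R=np.column_stack([np.cross(y,z),y,z])
    for q1,p in [(.5,1.8),(.5,2.1)]:
        M=(Ro.from_euler("ZY",[q1,p])).inv()*Ro.from_matrix(R);a=M.as_euler("ZYZ");print(sg,q1,p,"q4,q5,a-pi/2",a-[0,0,np.pi/2])
    print("rotvec tool/(pi/4)",Ro.from_matrix(R0.T@R).as_rotvec()/(np.pi/4))
E
python3 fit.py; cd pics; python3 -c "
import cv2,numpy as np
a=cv2.imread('fit_top.png');b=cv2.imread('fit_scene.png');cv2.imwrite('fit.png',cv2.resize(np.hstack([a,b]),(800,327)))"
```

```text
scene lip mask 0.97 5282 ((294.5000305175781, 193.00001525878906), (70.00357055664062, 102.53047180175781), 45.0)
top lip mask 0.66 5734 ((335.61798095703125, 213.18280029296875), (67.90087127685547, 107.22184753417969), 86.90594482421875)
pose [524.27  -19.575  -1.528] res [[1.0, 0.7], [-0.9, -1.2], [-0.2, 0.7], [-1.2, -2.8], [2.1, -0.4], [-20.5, -156.0], [0.5, -0.3], [1.8, 1.3], [-0.4, -0.1], [-2.3, -0.1]]
lip [518.984 105.314  93.   ] hinge [ 529.767 -149.458   90.   ]
[[-0.973  0.231  0.   ]
 [ 0.231  0.973  0.   ]
 [ 0.     0.    -1.   ]] [ 1.217  0.276  1.505  0.     1.361 -0.121]
1 0.5 1.8 q4,q5,a-pi/2 [-1.188  1.936  0.362]
1 0.5 2.1 q4,q5,a-pi/2 [-1.102  1.811  0.648]
rotvec tool/(pi/4) [ 1.07  -1.414  1.395]
-1 0.5 1.8 q4,q5,a-pi/2 [-1.188  1.936 -2.78 ]
-1 0.5 2.1 q4,q5,a-pi/2 [-1.102  1.811 -2.493]
rotvec tool/(pi/4) [ 1.509  1.142 -1.966]
```

View pics/fit.png

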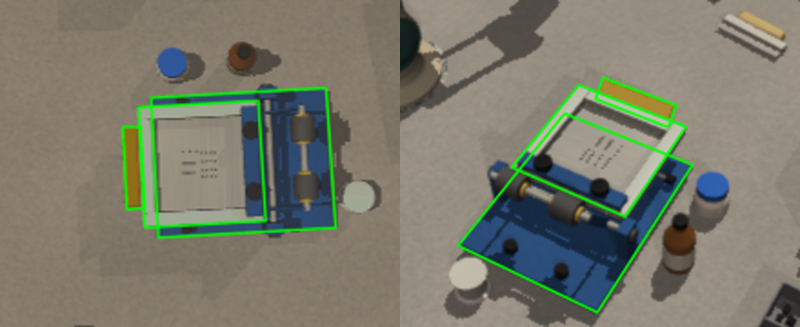

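The overlay agrees to about 5 mm: the lip box lies on the yellow lip, slightly too far out. The first move goes out and starts turning, to learn the sign of joint 4.

move_arm:
  rows:
    - [-0.1, -0.02, -0.1, 0.1, -0.13, 0.13]
    - [-0.2, -0.04, -0.15, 0.2, -0.26, 0.26]
    - [-0.3, -0.06, -0.2, 0.3, -0.39, 0.39]
    - [-0.4, -0.08, -0.2, 0.4, -0.52, 0.52]
  fingers: -1
  force: 20

```text
time: 2.5
eef_pos: [244.9, 509.3, 268.8]
tool_rot: [[-0.769, 0.601, 0.217], [0.494, 0.774, -0.395], [-0.406, -0.197, -0.893]]
contact_force: [-0.5, 1.0, -0.0]
width: 65.6
finger_force: 0.0
```

```bash
cat > st.py <<'E'
from h import *
np.set_printoptions(precision=3,suppress=True)
s=get_state();print(s["time"],"q",s["q"],"pos",s["eef_pos"],"F",s["contact_force"],"w",s["width"]);print(s["tool_rot"])
E
python3 st.py; python3 - <<'E'
import numpy as np
from rig import get_state
from scipy.spatial.transform import Rotation as Ro
s=get_state();q=s["q"]
for s4 in(1,-1):
  for s6 in (1,-1):
    for off in (np.pi/2,-np.pi/2):
      M=Ro.from_euler("ZYZYZ",[q[0],q[1]+q[2],s4*q[3],q[4],s6*q[5]+off])
      print(s4,s6,off,(M.inv()*Ro.from_matrix(s["tool_rot"])).magnitude())
E
```

```text
2.5 q [ 1.232  0.432  1.213 -0.353  1.807  0.249] pos [244.919 509.342 268.776] F [-0.538  1.019 -0.042] w 65.63810841903181
[[-0.769  0.601  0.217]
 [ 0.494  0.774 -0.395]
 [-0.406 -0.197 -0.893]]Traceback (most recent call last):
  File "<stdin>", line 8, in <module>
  File "scipy/spatial/transform/_rotation.pyx", line 1413, in scipy.spatial.transform._rotation.Rotation.from_euler
ValueError: Expected axis specification to be a non-empty string of upto 3 characters, got ZYZYZ
```

```bash
cat > tgt.py <<'E'
import numpy as np
from rig import get_state
from scipy.spatial.transform import Rotation as Ro
np.set_printoptions(precision=3,suppress=True)
yawp=-1.528
def target(yaw,pitch):
    a=yawp+np.radians(yaw);t=np.radians(pitch)
    z=np.array([np.cos(a)*np.cos(t),np.sin(a)*np.cos(t),-np.sin(t)]);y=np.array([-np.sin(a),np.cos(a),0])
    return np.column_stack([np.cross(y,z),y,z])
E
python3 - <<'E'
from tgt import *
from scipy.optimize import least_squares
s=get_state();q=s["q"];R=np.array(s["tool_rot"])
print((Ro.from_euler("ZY",[q[0],q[1]+q[2]])*Ro.from_euler("ZYZ",[q[3],q[4],q[5]+np.pi/2])).as_matrix()-R)
# kinematics: wrist = Rz(q1)[a+l2 sin q2 + l3 sin(q2+q3), off, h+...]; fit loosely
S=[(np.array([1.217,.276,1.505,0,1.361,-.121]),np.array([132.67,559.52,205.49]),None),(np.array(q),np.array(s["eef_pos"]),R)]
def fk(q,v):
    h,l2,l3,o,L=v; p=q[1]+q[2]
    w=np.array([l2*np.sin(q[1])+l3*np.sin(p),o,h+l2*np.cos(q[1])+l3*np.cos(p)])
    Rt=Ro.from_euler("ZY",[q[0],p])*Ro.from_euler("ZYZ",[q[3],q[4],q[5]+np.pi/2])
    return Ro.from_euler("Z",q[0]).apply(w)+Rt.as_matrix()[:,2]*L,Rt
r=least_squares(lambda v:np.concatenate([fk(q,v)[0]-p for q,p,_ in S]),[200,400,400,70,250]);print(r.x,r.fun)
np.save("fk.npy",r.x)
def ik(p,Rt,x0):
    f=lambda x:np.concatenate([(fk(x,r.x)[0]-p)/100,(fk(x,r.x)[1].inv()*Ro.from_matrix(Rt)).as_rotvec()])
    o=least_squares(f,x0,bounds=([-2.89,-.75,.22,-1.18,.11,-2.7],[2.89,2.08,2.7,4.32,2.71,2.7]));return o.x,o.cost
for yaw in(0,15,25,35):
  for pitch in (15,25):
    for P in ([519,160,75],[519,105,85],[525,30,280]):
        print(yaw,pitch,P,*ik(np.array(P,float),target(yaw,pitch),[.6,.7,1.2,-1,1.8,.4]))
E
```

```text
[[ 0.  0.  0.]
 [ 0.  0. -0.]
 [-0.  0.  0.]]
[ 40.347 663.147 400.54   68.927 387.52 ] [ 0.945  1.195  1.81  -0.836 -0.952 -1.81 ]
0 15 [519, 160, 75] [ 0.721  0.821  1.662 -0.867  1.737  1.067] 1.5851039971089887e-24
0 15 [519, 105, 85] [ 0.662  0.774  1.763 -0.913  1.677  1.086] 9.20110297003395e-19
0 15 [525, 30, 280] [ 0.565  0.511  1.697 -1.037  1.806  0.772] 2.4361454563615557e-30
0 25 [519, 160, 75] [ 0.696  0.732  1.666 -0.805  1.633  1.002] 2.417536473381948e-19
0 25 [519, 105, 85] [ 0.634  0.682  1.76  -0.852  1.573  1.006] 1.850745337143851e-28
0 25 [525, 30, 280] [ 0.533  0.442  1.641 -0.945  1.737  0.676] 1.6177811532852781e-31
15 15 [519, 160, 75] [ 0.799  0.756  1.865 -1.016  1.574  1.118] 4.960071833293046e-22
15 15 [519, 105, 85] [ 0.737  0.71   1.967 -1.072  1.521  1.151] 4.098617653867576e-25
15 15 [525, 30, 280] [ 0.631  0.41   1.895 -1.159  1.628  0.789] 4.194905238708994e-27
15 25 [519, 160, 75] [ 0.768  0.661  1.856 -0.954  1.464  1.017] 3.285430641732168e-30
15 25 [519, 105, 85] [ 0.702  0.611  1.95  -1.01   1.409  1.033] 1.1821160580046816e-23
15 25 [525, 30
[... 412 characters left out ...]
99556e-28
25 25 [519, 105, 85] [ 0.736  0.563  2.083 -1.139  1.306  1.074] 1.9637690613099154e-20
25 25 [525, 30, 280] [ 0.616  0.261  1.944 -1.139  1.42   0.631] 5.900959204987737e-27
35 15 [519, 160, 75] [ 0.855  0.675  2.064 -1.18   1.409  1.154] 0.005455227955112361
35 15 [519, 105, 85] [ 0.77   0.625  2.102 -1.18   1.38   1.117] 0.015855938694828275
35 15 [525, 30, 280] [ 0.632  0.246  1.987 -1.18   1.394  0.608] 0.01874188600987876
35 25 [519, 160, 75] [ 0.826  0.567  2.096 -1.18   1.263  1.064] 0.0005553854673272984
35 25 [519, 105, 85] [ 0.735  0.513  2.132 -1.18   1.23   1.008] 0.004960911486634564
35 25 [525, 30, 280] [ 0.609  0.179  2.017 -1.18   1.287  0.551] 0.001267012715814005
```

```bash
cat >> tgt.py <<'E'
def need(P,yaw=0,pitch=25):
    s=get_state();R=np.array(s["tool_rot"])
    print("shift",R.T@(np.array(P,float)-s["eef_pos"])/300,"turn",Ro.from_matrix(R.T@target(yaw,pitch)).as_rotvec()/(np.pi/4))
E
python3 -c "
from tgt import *
need([500,330,230]);need([519,190,100])"
```

```text
shift [-0.897  0.074  0.536] turn [ 0.616 -0.732  0.963]
shift [-1.    -0.164  1.121] turn [ 0.616 -0.732  0.963]
```

move_arm:
  rows:
    - [-0.14, 0.01, 0.08, 0.08, -0.1, 0.13]
    - [-0.28, 0.02, 0.16, 0.16, -0.19, 0.25]
    - [-0.42, 0.03, 0.24, 0.24, -0.29, 0.38]
    - [-0.54, 0.04, 0.32, 0.33, -0.39, 0.51]
    - [-0.6, 0.05, 0.36, 0.41, -0.48, 0.64]

```text
time: 3.0
eef_pos: [416.9, 387.2, 238.1]
tool_rot: [[-0.29, 0.943, 0.162], [0.541, 0.301, -0.785], [-0.789, -0.14, -0.598]]
contact_force: [-0.7, 0.5, 0.1]
width: 25.6
finger_force: 0.0
```

```bash
python3 st.py; python3 -c "
from tgt import *
need([510,330,200]);need([519,190,100])"
```

```text
3.0 q [ 1.01   0.654  1.172 -0.653  1.992  0.572] pos [416.901 387.221 238.079] F [-0.685  0.504  0.102] w 25.63806581034987
[[-0.29   0.943  0.162]
 [ 0.541  0.301 -0.785]
 [-0.789 -0.14  -0.598]]
shift [-0.093  0.253  0.276] turn [ 0.199 -0.244  0.327]
shift [-0.091  0.187  0.846] turn [ 0.199 -0.244  0.327]
```

move_arm:
  rows:
    - [-0.02, 0.08, 0.09, 0.06, -0.08, 0.1]
    - [-0.05, 0.16, 0.18, 0.13, -0.16, 0.21]
    - [-0.09, 0.25, 0.28, 0.2, -0.24, 0.33]
    - [-0.09, 0.23, 0.4, 0.2, -0.24, 0.33]
    - [-0.09, 0.22, 0.5, 0.2, -0.24, 0.33]

```text
time: 3.5
eef_pos: [510.7, 275.7, 156.8]
tool_rot: [[-0.023, 0.999, 0.038], [0.427, 0.044, -0.903], [-0.904, -0.004, -0.427]]
contact_force: [-0.5, 0.1, 0.4]
width: 0.8
finger_force: 0.0
```

```bash
python3 st.py; python3 -c "
from tgt import *
need([519,190,64]);need([519,112,64])"
```

```text
3.5 q [ 0.816  0.804  1.253 -0.765  1.938  0.822] pos [510.685 275.686 156.786] F [-0.496  0.06   0.399] w 0.7729858304663826
[[-0.023  0.999  0.038]
 [ 0.427  0.044 -0.903]
 [-0.904 -0.004 -0.427]]
shift [0.157 0.017 0.391] turn [-0.001 -0.007  0.006]
shift [0.046 0.005 0.626] turn [-0.001 -0.007  0.006]
```

move_arm:
  rows:
    - [0.05, 0.01, 0.1]
    - [0.1, 0.01, 0.2]
    - [0.14, 0.02, 0.3]
    - [0.15, 0.02, 0.38]
    - [0.13, 0.02, 0.45]

```text
schema error: expected 6 numbers
```

move_arm:
  rows:
    - [0.05, 0.01, 0.1, 0, 0, 0]
    - [0.1, 0.01, 0.2, 0, 0, 0]
    - [0.14, 0.02, 0.3, 0, 0, 0]
    - [0.15, 0.02, 0.38, 0, 0, 0]
    - [0.13, 0.02, 0.45, 0, 0, 0]

```text
time: 4.0
eef_pos: [520.1, 171.5, 65.0]
tool_rot: [[-0.024, 0.999, 0.04], [0.428, 0.046, -0.903], [-0.904, -0.004, -0.428]]
contact_force: [1.0, -0.8, 0.5]
width: -0.3
finger_force: 0.0
```

```bash
python3 st.py; python3 -c "
from tgt import *
from h import *
need([519,112,64])
a=camera('wrist');b=camera('scene');s=get_state()
r,c=map(int,proj('scene',s['eef_pos']));b=cv2.resize(b[max(r-80,0):r+80,c-100:c+100],(500,400),interpolation=cv2.INTER_CUBIC)
cv2.imwrite('pics/w1.png',cv2.resize(np.hstack([cv2.resize(a,(500,400)),b]),(800,320)))"
```

```text
4.0 q [ 0.709  0.82   1.511 -0.797  1.679  0.955] pos [520.081 171.474  64.969] F [ 1.01  -0.76   0.452] w -0.2824878001323364
[[-0.024  0.999  0.04 ]
 [ 0.428  0.046 -0.903]
 [-0.904 -0.004 -0.428]]
shift [-0.082 -0.013  0.18 ] turn [ 0.001 -0.008  0.007]
```

View pics/w1.png

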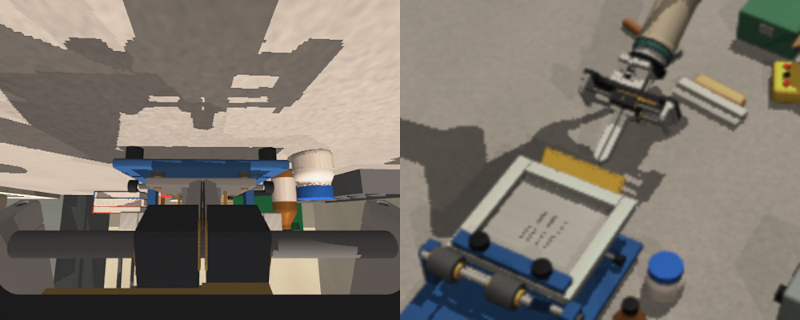

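The finger is centred in front of the lip with nothing in its way. In the scene crop the tip is at (600,158) and the lip centre at (588,167). I move in under the lip.

move_arm:
  rows:
    - [-0.02, -0.003, 0.045, 0, 0, 0]
    - [-0.04, -0.006, 0.09, 0, 0, 0]
    - [-0.06, -0.01, 0.135, 0, 0, 0]
    - [-0.08, -0.013, 0.178, 0, 0, 0]
    - [-0.08, -0.013, 0.178, 0, 0, 0]

```text
time: 4.6
eef_pos: [518.5, 111.7, 66.5]
tool_rot: [[-0.021, 0.999, 0.039], [0.427, 0.044, -0.903], [-0.904, -0.003, -0.428]]
contact_force: [-0.1, -0.5, -0.0]
width: 0.3
finger_force: 0.0
```

```bash
cat > arc.py <<'E'
from tgt import *
import sys
# TCP so that its upper corner follows the lip point turned by th about the hinge
H=np.array([529.8,-149.5+float(sys.argv[1]),90.]);d=np.array([np.cos(yawp),np.sin(yawp),0])
s=get_state();R=np.array(s["tool_rot"]);u=-R[:,0]*8
print("pos",s["eef_pos"],"F",s["contact_force"])
for th in map(float,sys.argv[2:]):
    r,z=255,3.;f=r*np.cos(th)-z*np.sin(th);h=r*np.sin(th)+z*np.cos(th)
    P=H-d*f+[0,0,h]-u
    print(th,P,R.T@(P-s["eef_pos"])/300)
E
python3 arc.py -3 0 .05 .1 .15 .2 .25 .3
```

```text
pos [518.547 111.686  66.476] F [-0.071 -0.496 -0.001]
0.0 [518.72  105.685  85.769] [-0.067 -0.    -0.009]
0.05 [518.74  105.217  98.51 ] [-0.106 -0.001 -0.026]
0.1 [518.787 104.113 111.212] [-0.146 -0.001 -0.041]
0.15 [518.862 102.377 123.842] [-0.186 -0.001 -0.054]
0.2 [518.963 100.012 136.37 ] [-0.227 -0.001 -0.064]
0.25 [519.091  97.024 148.764] [-0.269 -0.001 -0.073]
0.3 [519.245  93.421 160.993] [-0.311 -0.001 -0.08 ]
```

move_arm:
  rows:
    - [-0.03, 0, -0.003, 0, 0, 0]
    - [-0.05, 0, -0.006, 0, 0, 0]
    - [-0.07, 0, -0.01, 0, 0, 0]
    - [-0.085, 0, -0.017, 0, 0, 0]
    - [-0.105, 0, -0.025, 0, 0, 0]

```text
time: 5.1
eef_pos: [519.8, 108.0, 97.4]
tool_rot: [[-0.021, 0.999, 0.042], [0.43, 0.047, -0.902], [-0.903, -0.001, -0.431]]
contact_force: [-0.4, 5.0, -1.5]
width: 0.4
finger_force: 2.4
```

```bash
python3 arc.py -3 .05 .1 .15 .2 .25 .3; python3 -c "
from h import *
b=camera('scene');s=get_state()
r,c=map(int,proj('scene',s['eef_pos']));cv2.imwrite('pics/c1.png',cv2.resize(b[r-50:r+90,c-100:c+75],(700,560),interpolation=cv2.INTER_CUBIC))"
```

```text
pos [519.827 108.011  97.36 ] F [-0.388  5.031 -1.513]
0.05 [518.74  105.239  98.521] [-0.007 -0.004  0.007]
0.1 [518.787 104.136 111.222] [-0.047 -0.004 -0.008]
0.15 [518.861 102.399 123.853] [-0.088 -0.004 -0.021]
0.2 [518.963 100.034 136.381] [-0.129 -0.004 -0.032]
0.25 [519.09   97.046 148.775] [-0.17  -0.004 -0.041]
0.3 [519.245  93.443 161.004] [-0.212 -0.004 -0.048]
```

View pics/c1.png

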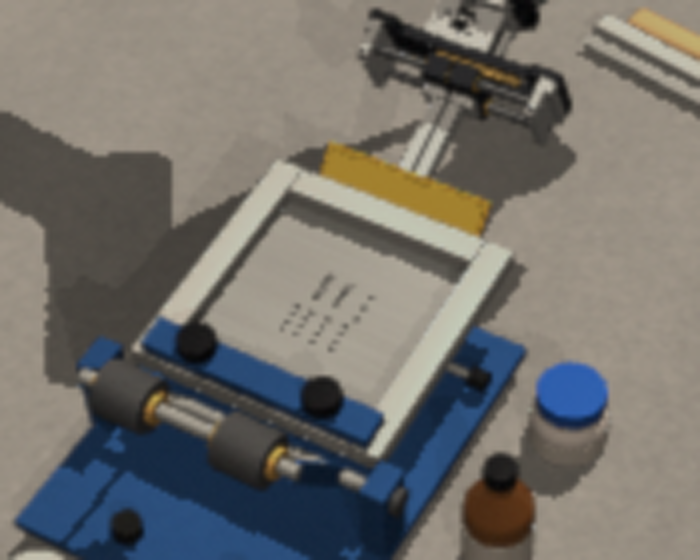

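The fingertips are under the yellow lip (contact at about (425,170)) and pushing lightly. I continue up the arc.

move_arm:
  rows:
    - [-0.02, 0, -0.006, 0, 0, 0]
    - [-0.04, 0, -0.012, 0, 0, 0]
    - [-0.06, 0, -0.018, 0, 0, 0]
    - [-0.08, 0, -0.024, 0, 0, 0]
    - [-0.1, 0, -0.03, 0, 0, 0]

```text
time: 5.65
eef_pos: [520.0, 103.8, 128.6]
tool_rot: [[-0.021, 0.999, 0.042], [0.43, 0.047, -0.901], [-0.902, -0.001, -0.431]]
contact_force: [-1.2, 7.7, -1.2]
width: 0.4
finger_force: 3.5
```

```bash
python3 arc.py 0 .15 .2 .25 .3 .35 .4; python3 -c "
from h import *
b=camera('scene');s=get_state()
r,c=map(int,proj('scene',s['eef_pos']));cv2.imwrite('pics/c2.png',cv2.resize(b[r-50:r+90,c-100:c+75],(700,560),interpolation=cv2.INTER_CUBIC))"
```

```text
pos [520.024 103.763 128.585] F [-1.222  7.667 -1.171]
0.15 [518.865 105.4   123.854] [ 0.017 -0.004  0.002]
0.2 [518.966 103.035 136.381] [-0.024 -0.004 -0.009]
0.25 [519.094 100.047 148.775] [-0.066 -0.004 -0.018]
0.3 [519.248  96.445 161.004] [-0.108 -0.004 -0.025]
0.35 [519.428  92.235 173.038] [-0.15  -0.004 -0.029]
0.4 [519.634  87.431 184.845] [-0.193 -0.004 -0.032]
```

View pics/c2.png

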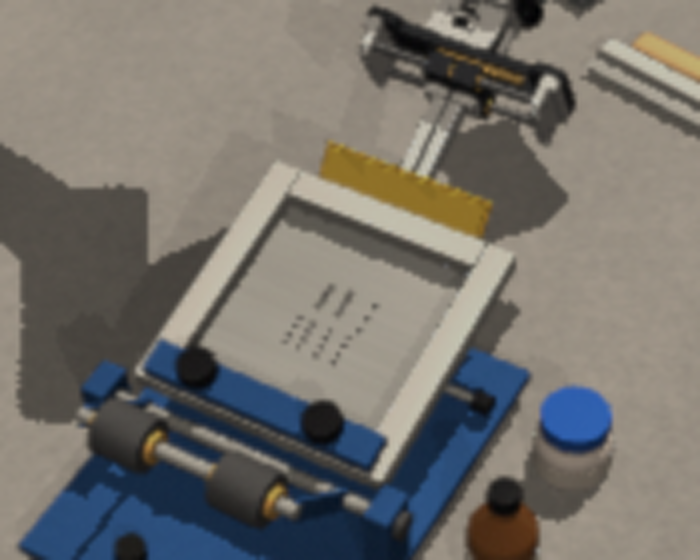

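The frame has risen about 0.15 rad with the finger still mid-lip. I keep going.

move_arm:
  rows:
    - [-0.03, 0, -0.011, 0, 0, 0]
    - [-0.06, 0, -0.018, 0, 0, 0]
    - [-0.09, 0, -0.023, 0, 0, 0]
    - [-0.12, 0, -0.027, 0, 0, 0]
    - [-0.15, 0, -0.03, 0, 0, 0]

```text
time: 6.2
eef_pos: [520.5, 90.8, 174.1]
tool_rot: [[-0.021, 0.999, 0.041], [0.428, 0.046, -0.903], [-0.904, -0.001, -0.428]]
contact_force: [1.4, 3.2, -0.4]
width: 0.7
finger_force: 1.3
```

```bash
python3 arc.py 0 .3 .35 .4 .45 .5 .55 .6
```

```text
pos [520.481  90.752 174.148] F [ 1.353  3.199 -0.436]
0.3 [519.249  96.425 160.995] [ 0.048 -0.003  0.002]
0.35 [519.429  92.216 173.028] [ 0.006 -0.003 -0.003]
0.4 [519.635  87.411 184.836] [-0.037 -0.003 -0.005]
0.45 [519.866  82.023 196.389] [-0.079 -0.003 -0.006]
0.5 [520.121  76.065 207.657] [-0.122 -0.004 -0.004]
0.55 [520.4    69.551 218.614] [-0.164 -0.004  0.   ]
0.6 [520.702  62.499 229.231] [-0.206 -0.004  0.006]
```

move_arm:
  rows:
    - [-0.034, -0.002, -0.004, 0, 0, 0]
    - [-0.068, -0.003, -0.004, 0, 0, 0]
    - [-0.102, -0.003, -0.004, 0, 0, 0]
    - [-0.136, -0.003, -0.001, 0, 0, 0]
    - [-0.17, -0.003, 0.002, 0, 0, 0]

```text
time: 6.7
eef_pos: [520.3, 68.0, 219.8]
tool_rot: [[-0.021, 0.999, 0.04], [0.428, 0.045, -0.903], [-0.904, -0.002, -0.428]]
contact_force: [-1.1, 0.3, -0.5]
width: 0.6
finger_force: 0.3
```

```bash
python3 arc.py 0 .55 .6 .65 .7 .75 .8 .85; python3 -c "
from h import *
b=camera('scene');s=get_state()
r,c=map(int,proj('scene',s['eef_pos']));cv2.imwrite('pics/c3.png',cv2.resize(b[max(r-50,0):r+90,c-100:c+75],(700,560),interpolation=cv2.INTER_CUBIC))"
```

```text
pos [520.285  67.977 219.814] F [-1.121  0.293 -0.528]
0.55 [520.396  69.549 218.613] [ 0.006  0.001 -0.003]
0.6 [520.698  62.497 229.23 ] [-0.036  0.     0.003]
0.65 [521.022  54.923 239.481] [-0.078  0.     0.011]
0.7 [521.368  46.846 249.34 ] [-0.119  0.     0.022]
0.75 [521.735  38.288 258.783] [-0.16   0.     0.034]
0.8 [522.121  29.269 267.786] [-0.2   -0.     0.048]
0.85 [522.526  19.811 276.327] [-0.239 -0.     0.065]
```

View pics/c3.png

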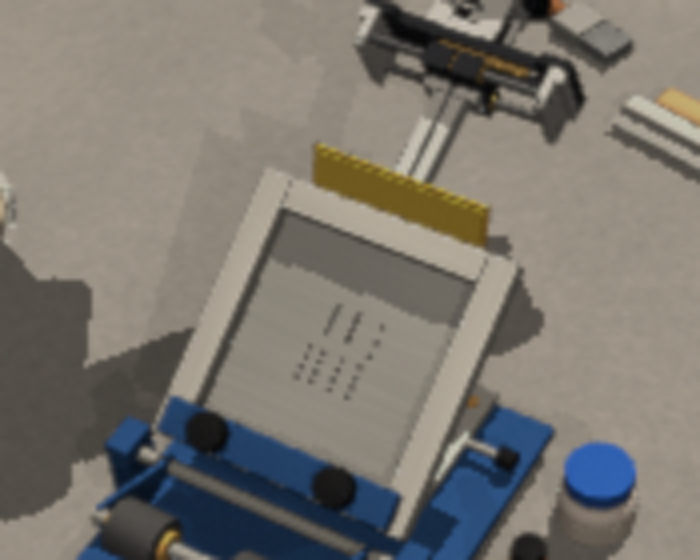

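The frame is at about 0.55 rad and close to balance, since the force has dropped to about zero. I carry it on over.

move_arm:
  rows:
    - [-0.036, 0, 0.004, 0, 0, 0]
    - [-0.072, 0, 0.011, 0, 0, 0]
    - [-0.11, 0, 0.021, 0, 0, 0]
    - [-0.145, 0, 0.031, 0, 0, 0]
    - [-0.18, 0, 0.043, 0, 0, 0]

```text
time: 7.25
eef_pos: [522.3, 33.2, 263.1]
tool_rot: [[-0.021, 0.999, 0.041], [0.428, 0.046, -0.903], [-0.904, -0.002, -0.428]]
contact_force: [0.1, 0.4, 0.4]
width: 0.3
finger_force: 0.0
```

```bash
python3 arc.py 0 .75 .8 .85 .9 .95 1
```

```text
pos [522.289  33.16  263.072] F [0.098 0.378 0.418]
0.75 [521.737  38.29  258.784] [ 0.02  -0.001 -0.009]
0.8 [522.123  29.27  267.787] [-0.02  -0.001  0.005]
0.85 [522.528  19.813 276.328] [-0.059 -0.001  0.021]
0.9 [522.951   9.941 284.384] [-0.097 -0.001  0.04 ]
0.95 [523.39   -0.322 291.937] [-0.135 -0.002  0.06 ]
1.0 [523.846 -10.948 298.967] [-0.171 -0.002  0.082]
```

move_arm:
  rows:
    - [0, 0, 0, 0, 0, 0]
    - [0, 0, 0, 0, 0, 0]
    - [0, 0, 0, 0, 0, 0]
    - [0, 0, 0, 0, 0, 0]
    - [0, 0, 0, 0, 0, 0]

```text
time: 7.75
eef_pos: [522.3, 34.2, 261.8]
tool_rot: [[-0.022, 0.999, 0.041], [0.428, 0.046, -0.903], [-0.904, -0.003, -0.428]]
contact_force: [-0.8, -0.5, -0.8]
width: 0.2
finger_force: 0.0
```

```bash
python3 st.py; python3 -c "
from h import *
b=camera('scene');s=get_state()
r,c=map(int,proj('scene',s['eef_pos']));cv2.imwrite('pics/c4.png',cv2.resize(b[max(r-50,0):r+100,c-100:c+75],(700,600),interpolation=cv2.INTER_CUBIC))"
```

```text
7.75 q [ 0.543  0.494  1.599 -0.935  1.732  0.687] pos [522.317  34.155 261.779] F [-0.798 -0.484 -0.794] w 0.24161197264552678
[[-0.022  0.999  0.041]
 [ 0.428  0.046 -0.903]
 [-0.904 -0.003 -0.428]]
```

View pics/c4.png

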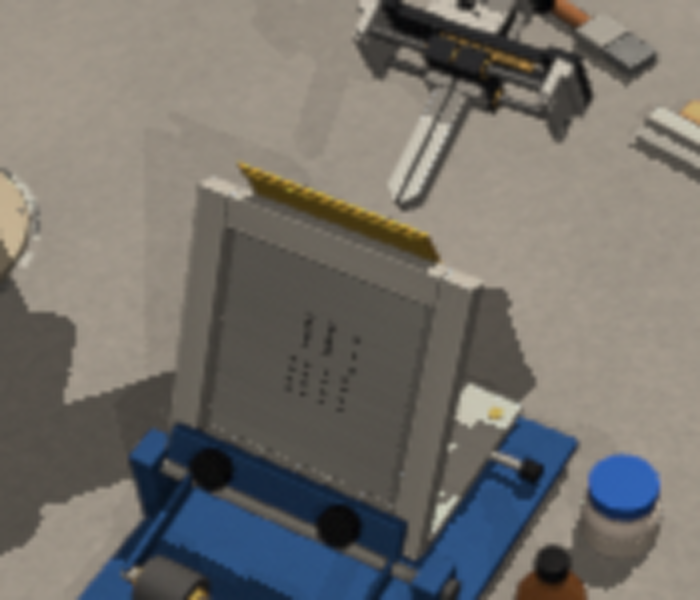

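The frame has gone over and is falling back by itself, clear of the finger. I retreat along the tool axis.

move_arm:
  rows:
    - [0, 0, -0.1, 0, 0, 0]
    - [0, 0, -0.2, 0, 0, 0]
    - [0, 0, -0.3, 0, 0, 0]
    - [0, 0, -0.35, 0, 0, 0]
    - [0, 0, -0.35, 0, 0, 0]

```text
time: 8.3
eef_pos: [518.6, 130.6, 307.4]
tool_rot: [[-0.021, 0.999, 0.043], [0.429, 0.048, -0.902], [-0.903, -0.0, -0.43]]
contact_force: [-0.1, -0.3, -0.5]
width: 0.4
finger_force: 0.0
```

move_arm:
  rows:
    - [0, 0, 0, 0, 0, 0]
    - [0, 0, 0, 0, 0, 0]
    - [0, 0, 0, 0, 0, 0]
    - [0, 0, 0, 0, 0, 0]
    - [0, 0, 0, 0, 0, 0]

```text
time: 8.8
eef_pos: [518.0, 128.2, 307.1]
tool_rot: [[-0.021, 0.999, 0.04], [0.428, 0.045, -0.903], [-0.904, -0.002, -0.428]]
contact_force: [-0.1, -0.6, -0.1]
width: 0.6
finger_force: 0.0
```

move_arm:
  rows:
    - [0, 0, 0, 0, 0, 0]
    - [0, 0, 0, 0, 0, 0]
    - [0, 0, 0, 0, 0, 0]
    - [0, 0, 0, 0, 0, 0]
    - [0, 0, 0, 0, 0, 0]

```text
time: 9.3
eef_pos: [518.0, 128.7, 307.2]
tool_rot: [[-0.021, 0.999, 0.041], [0.428, 0.046, -0.903], [-0.903, -0.002, -0.429]]
contact_force: [0.5, 0.7, 0.7]
width: 0.2
finger_force: 0.0
```

move_arm:
  rows:
    - [0, 0, 0, 0, 0, 0]
    - [0, 0, 0, 0, 0, 0]
    - [0, 0, 0, 0, 0, 0]
    - [0, 0, 0, 0, 0, 0]
    - [0, 0, 0, 0, 0, 0]

```text
time: 9.8
eef_pos: [518.0, 128.8, 307.2]
tool_rot: [[-0.021, 0.999, 0.041], [0.428, 0.046, -0.903], [-0.903, -0.002, -0.429]]
contact_force: [0.2, 0.2, 0.1]
width: 0.4
finger_force: 0.0
```

```bash
python3 st.py; python3 -c "
from h import *
b=camera('scene')
import time
m=move=None
a=b[120:300,200:420].copy()
for i in range(8): b=camera('scene')
print('moved px',(np.abs(b[120:300,200:420].astype(int)-a).max(2)>25).sum())
cv2.imwrite('pics/c5.png',cv2.resize(b[110:290,190:410],(660,540),interpolation=cv2.INTER_CUBIC))"
```

```text
9.8 q [ 0.664  0.532  1.4   -0.898  1.917  0.624] pos [518.035 128.755 307.171] F [0.243 0.197 0.147] w 0.4431240325505521
[[-0.021  0.999  0.041]
 [ 0.428  0.046 -0.903]
 [-0.903 -0.002 -0.429]]
moved px 0
```

View pics/c5.png

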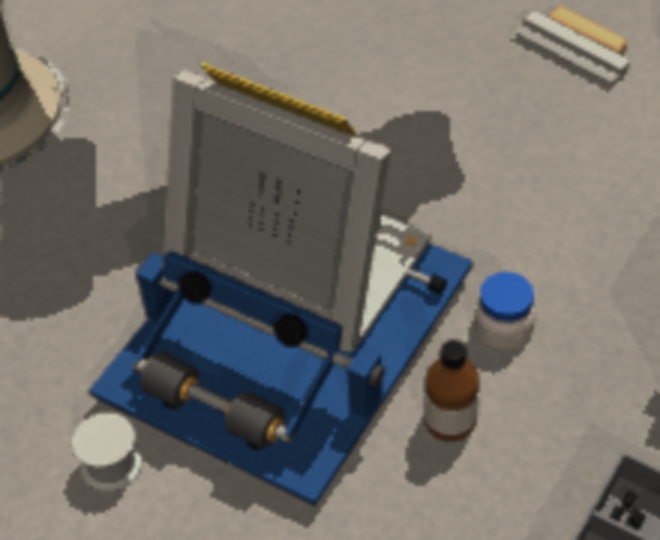

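The frame stands tipped back at rest, with no pixel changing over 0.4 s. The jar, bottle and spool stand where they were, and the arm is clear.

```bash
python3 -c "
from rig import finish_job; print(finish_job())"
```

```text
the job is handed in; nothing more can be done
None
```

I pushed the stencil frame up by its lip until it tipped back by itself; it stayed still, with the arm clear, and I handed the job in at about 10 s of the 38 s (the rig gave no verdict, and I did not measure the frame's final angle).

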